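Shut and lock the tool-chest drawer

ROBOT

A 7-joint arm with a two-finger parallel gripper is mounted at the origin on the work surface. World frame = base frame: x ahead of the robot, y to its left, z up, the work surface at z = 0. Lengths are in mm, angles in rad, forces in N, time in s.
With the tool pointing down it reaches from about 400 to 850 mm from the base axis. Payload 10.4 kg.
Tool frame: the origin (TCP) lies at the very end of the fingers, on their centre line; the grasp point (between the pads) lies behind it (manip.pinch_z is the z of the grasp point in the tool frame, in mm); z points along the fingers, y is the line along which they close (so a half turn about z gives the same grasp; the last joint's range is limited). The gripper opens to 87 mm and grips with 3 to 60 N. Pads are 19 mm wide; open, the fingers measure 117 mm over their backs; the gripper's body (75 mm by 190 mm) begins 51 mm behind the grasp point.
Start: joints at [-1.132, 0.332, -0.065, 1.46, 0.022, 1.35, -0.088], TCP at [278.466, 559.561, 222.576] pointing down, gripper open.
Joint ranges: [-2.6, 2.6], [-0.5, 2.12], [-1.47, 1.34], [0.16, 2.42], [-1.27, 4.41], [0.06, 2.06], [-2.6, 2.6]. Speed limits (rad/s): [2.22, 2.22, 2.79, 2.79, 3.14, 3.14, 3.14].

INTERFACE

Orientations are given as a unit quaternion [w, x, y, z].
In Python, from plant import manip, imaging, job gives the robot as it stands.
- The arm moves only by the tool step_arm, never from a script. Its argument "motion" is a list of rows, each a list of 3 entries, a list of its own where there are three numbers: the opening, from -1 (shut) to 1 (fully open), so that 0 is half open, then the shift along the world's x, y, z as a fraction of full scale, then the turn about the world's z as a fraction of full scale. In form: [[jaw, [x, y, z], twist], ...]. A call has 1 to 8 rows; each row is the pose to reach, as a shift and turn from the pose commanded when the call began, turning the shorter way round; what a row does not reach only later rows make up. Full scale, the value 1, is 0.6 m for a shift and pi rad for a turn. A row lasts 1/8 s, in which the tool goes at most 62.5 mm and 10.7 degrees, less where a joint would pass 70% of its speed; a pose out of reach is approached as far as the arm can. A call with a number of a shift or a turn outside -1 to 1 is refused whole. A call with a gripper value outside its range is refused whole. The fingers move at their own pace and stop on an object; the grip force is fixed at half the most. Time passes only in rows, so rows that repeat a pose let the fingers close. It gives the time, the measured TCP pose, the force, the opening and the grip force at its end, in the units of the state.
- manip.get_obs(): the state, without advancing time (a new reading comes with each control period).
- imaging.get_image(name): name is "side" or "top"; returns a dict with "frame" (400x640x3 uint8, red, green, blue), "range_z" (400x640 float32, mm along the optical axis (not along the pixel's ray), 0 where there is no reading), "mtx" (3x3 intrinsics, pixels), "eye" and "rotation" of the camera in the world. Camera axes: x right, y down, z forward; pixel columns grow to the right and rows downward; lengths in mm; the calibration is good to about 2 mm. A picture is of the moment at which its call begins.
- job.hand_in(): hands the job in; it is judged then, once.
The state is a dict: "time": time; "joints": joint angles; "joint_velocities": joint speeds; "joint_efforts": joint torques, N m; "position": TCP position; "eef_rot": TCP orientation; "contact_force": force on the tool from outside, world axes, zero at the start; "moment": the same for the moment, N m; "gripper_width": opening from 0.0 (shut) to 1.0 (fully open); "gripper_force": force on a finger pad.
Only numpy, scipy, OpenCV 4.12 (cv2) and the standard library are available. Lean on these libraries where they do the work, as an engineer would, in place of code of your own. Each camera call takes 0.05 s, during which the arm holds its last target. There are 200 camera calls.

TASK

The upper drawer of the wooden tool chest is standing open, held by the lock lever on the chest's top. Swing the lever all the way over to free the drawer, push the drawer gently home, without slamming it, until it clicks past its catch and seats, and then swing the lever all the way back to lock it. Leave the loose things lying about where they are.

Things in the scene. Friction and masses are not known exactly. Their poses are not given: they have to be found in the camera images.
- chest: wooden tool chest fixed to the bench, 260 deep (x) x 400 wide (y) x 170 high (top board at z = 170), front towards the robot. Origin at the centre of its underside; -x points out of its front (the way the drawer opens), +y to the left as seen from the robot, z up. The lower drawer front is fixed and plays no part.
- drawer (a joint): how far the upper drawer stands out, in m, along the chest's x: 0 = home (front at x = -130 in the chest's frame), 0.08 to 0.10 at the start, at most 0.11. It slides with 1 to 3 N; from about 16 mm a sprung catch resists: about 7 N are needed to pass it at 7 mm, then it pulls itself home. Let go sooner, it springs out to about 16 mm. Locked, the lever's tongue stops it closing past 70 mm.
- drawer_handle (a point): centre of the drawer's brass bar handle: a round bar 11 thick and 120 long along the chest's y, 35 in front of the drawer's front, at z = 134 (36 below the chest's top); moves with the drawer. The drawer's front is 394 wide, from z = 98 to 156
- lock_lever (a joint): angle of the lock lever, rad: 0 = locked, leaning 0.5 from upright towards the chest's -y (right); 1.0 = free, leaning 0.5 towards +y (left). It turns about an axis along the chest's x between these stops and stays where left; about 1 N at the knob, pushed sideways with closed fingers, moves it. Its tongue can drop through the slot only with the drawer home (within 5 mm) or out beyond 70 mm.
- lever_knob (a point): centre of the black ball knob, 18 across, at the end of the lever's 10 thick round steel shaft, 60 from the pivot; 53 above the pivot at either end of the swing, 60 at the middle
- lever_pivot (a point): the lever's pivot: at x = -80, y = -90, z = 182 in the chest's frame, 12 above the chest's top, between two steel cheeks 20 wide and 20 high
- jar: a glass screw jar with a steel cap, 60 across and 75 high, standing on the chest's top; origin at the centre of its base (leave alone)
- tape: a grey tape measure, 78 x 35 x 60 high, standing on the chest's top; origin at the centre of its underside (leave alone)
- wrench: a steel wrench, 160 long, lying on the bench below the open drawer; origin near its middle (leave alone)
- screwdriver: a screwdriver with a wooden handle, 200 long, lying on the bench to the robot's right; origin near its middle (leave alone)
- hammer: a hammer with a wooden handle, 300 long, lying on the bench to the robot's left; origin near its middle (leave alone)
- paintcan: a metal can, 100 across and 120 high, on the bench to the left of the chest; origin at the centre of its base (leave alone)
- tray: an empty grey plastic tray, 140 x 100 x 45 high, on the bench to the right of the chest; origin at the centre of its underside (leave alone)

How it is judged:
By the outcome, as a careful person would: the job done as asked, in the order asked, and still so for the second after the job is handed in, with the robot touching nothing.
It also fails if it takes over 54 s, if anything falls off the work surface, if the arm or the gripper's body presses on something with over 40 N, if the wrist force passes 120 N, or if a joint passes its speed limit or range.

## Working session

There is one attempt and no reset: what is moved stays moved. The work goes in short steps, Python scripts to look and compute and a tool call to move; the robot and the scene stay as the last step left them, time stands still between calls to the robot, and variables do not carry over. Pictures are saved under pics/ and viewed, at most 10 in all, crops included, and the job is handed in when it is done.

Besides the shell and the picture viewer there is one more tool, called after "Request:" by a JSON object that holds its "method" and its "body". step_arm: Moves the arm, as the interface text tells. Its arguments: {"type":"object","properties":{"motion":{"type":"array"}},"required":["motion"]}

```bash
mkdir -p pics; cat > h.py <<'E'
import numpy as np, cv2, pickle
from plant import manip, imaging, job
def grab(n,tag):
    d=imaging.get_image(n); pickle.dump(d,open(f'pics/{tag}.pkl','wb'))
    cv2.imwrite(f'pics/{tag}.png',d['frame'][:,:,::-1]); return d
def load(tag): return pickle.load(open(f'pics/{tag}.pkl','rb'))
def pt(d,u,v,z=None):
    K=d['mtx']; r=np.array([(u-K[0,2])/K[0,0],(v-K[1,2])/K[1,1],1.]); R=np.array(d['rotation']); e=np.array(d['eye'])
    if z is not None:
        w=R@r; return e+w*(z-e[2])/w[2]
    return e+R@(r*d['range_z'][int(v),int(u)])
E
python3 - <<'E'
from h import *
for n in('side','top'):
    d=grab(n,n+'0'); print(n,d['eye'],np.round(d['rotation'],3).tolist())
o=manip.get_obs(); print(o, manip.pinch_z)
a=[cv2.imread(f'pics/{n}0.png') for n in('side','top')]
E
```

```text
side [-222.34735675 -874.61857411  917.67218663] [-0.449, 0.816, -0.324, 0.169]
top [ 4.52260927e+02 -2.19634281e-01  1.52417570e+03] [-0.025, 0.716, -0.697, 0.017]
{'time': 0.1, 'joints': array([-1.13157245,  0.3327997 , -0.06469412,  1.46082108,  0.02159452,
        1.34989626, -0.08849548]), 'joint_velocities': array([-0.00046744, -0.00208037, -0.00091409, -0.00183601,  0.00087262,
       -0.00087154, -0.00171173]), 'joint_efforts': array([ 1.64486632e-03, -6.24544501e+01,  2.48768250e-02, -3.90712953e+01,
       -6.14753016e-02,  3.66175559e-02,  1.41936453e-04]), 'position': array([278.34548334, 559.22909755, 221.85639015]), 'eef_rot': array([-1.15794148e-04,  2.28857420e-01,  9.73459760e-01, -6.03646538e-04]), 'contact_force': array([-0.67498421,  0.29041751,  0.29496069]), 'moment': array([-0.00475546, -0.0241952 , -0.02941922]), 'gripper_force': 0.0, 'gripper_width': 1.0012592040887531} -18.700000000000003
```

View pics/top0.png

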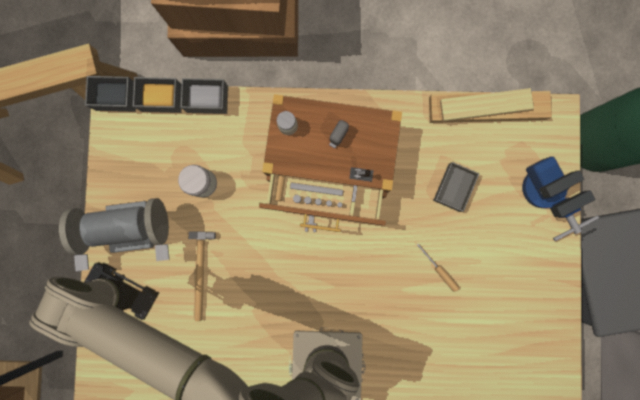

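View pics/side0.png

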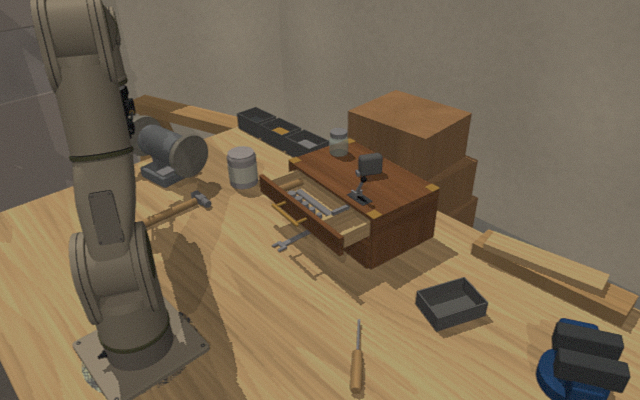

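The top view shows the chest with corners near (277,98), (402,112), (391,188), (264,173), the lever near (362,175) and the handle near (335,228). The side view shows the lever at about (362,185). I'll enlarge both.

```bash
python3 - <<'E'
from h import *
t=cv2.imread('pics/top0.png')[90:240,255:410]; s=cv2.imread('pics/side0.png')[120:270,255:445]
t=cv2.resize(t,None,fx=4,fy=4,interpolation=cv2.INTER_CUBIC)[:600]; cv2.imwrite('pics/tc0.png',t)
d=load('top0'); z=170
for u,v in [(277,98),(402,112),(391,188),(264,173)]: print(u,v,np.round(pt(d,u,v,170)),np.round(pt(d,u+ (3 if u<330 else -3),v+(3 if v<140 else -3))))
# robust: points with z near 170 -> min area rect
K=d['mtx']; V,U=np.mgrid[0:400,0:640]; r=np.stack([(U-K[0,2])/K[0,0],(V-K[1,2])/K[1,1],np.ones_like(U)],-1)*d['range_z'][...,None]
P=r@np.array(d['rotation']).T+np.array(d['eye'])
m=(abs(P[...,2]-170)<8)&(U>250)&(U<415)&(V>85)&(V<200)
m=cv2.morphologyEx(m.astype(np.uint8),cv2.MORPH_OPEN,np.ones((5,5)))>0
print(np.median(P[m][:,2]),m.sum(),cv2.minAreaRect(P[m][:,:2].astype(np.float32)), cv2.boxPoints(cv2.minAreaRect(P[m][:,:2].astype(np.float32))))
m=(P[...,2]>190)&(U>340)&(U<385)&(V>155)&(V<190); print(np.round(np.c_[U[m],V[m],P[m]]).astype(int).tolist())
E
```

```text
Traceback (most recent call last):
  File "h.py", line 10, in pt
    w=R@r; return e+w*(z-e[2])/w[2]
      ~^~
ValueError: matmul: Input operand 1 has a mismatch in its core dimension 0, with gufunc signature (n?,k),(k,m?)->(n?,m?) (size 3 is different from 4)
```

View pics/tc0.png

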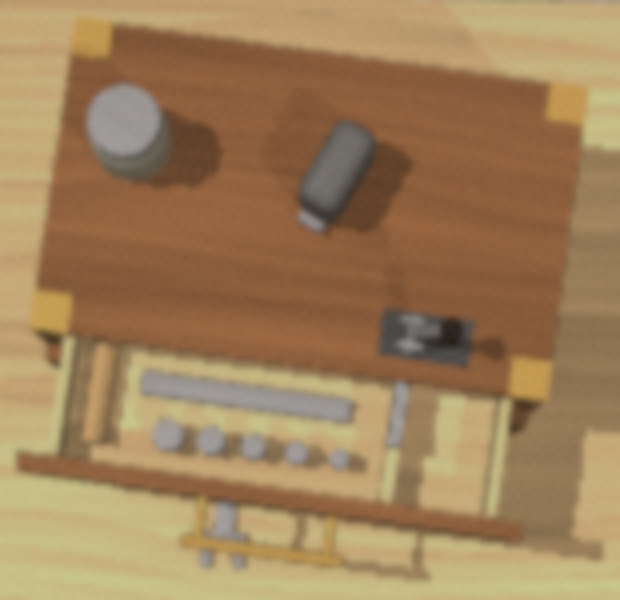

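The enlarged crop (4x, offset 255,90) shows the chest-top corners at about (274,95), (402,112), (392,190) and (262.5,172.5). The knob is at (368,173), leaning right (locked), and the handle runs from (300.5,225) to (340,230).

```bash
sed -i "s/R=np.array(d\['rotation'\])/q=np.array(d['rotation']); R=Rot.from_quat(np.r_[q[1:],q[0]]).as_matrix()/; 1i from scipy.spatial.transform import Rotation as Rot" h.py; python3 - <<'E'
from h import *
d=load('top0')
C=np.array([pt(d,u,v,170) for u,v in [(274.3,95),(402,112),(392,190),(262.5,172.5)]]); print(np.round(C))
K=d['mtx']; V,U=np.mgrid[0:400,0:640]; r=np.stack([(U-K[0,2])/K[0,0],(V-K[1,2])/K[1,1],np.ones_like(U)],-1)*d['range_z'][...,None]
q=np.array(d['rotation']); R=Rot.from_quat(np.r_[q[1:],q[0]]).as_matrix()
P=r@R.T+np.array(d['eye'])
m=(abs(P[...,2]-170)<6)&(U>250)&(U<415)&(V>85)&(V<200)
m=cv2.morphologyEx(m.astype(np.uint8),cv2.MORPH_OPEN,np.ones((5,5)))>0
rc=cv2.minAreaRect(P[m][:,:2].astype(np.float32))
print(np.median(P[m][:,2]),m.sum(),rc,np.round(cv2.boxPoints(rc)).tolist())
# fit pose from corners
L=np.array([[130,200],[130,-200],[-130,-200],[-130,200]],float)
A,_=cv2.estimateAffinePartial2D(L,C[:,:2]); print('scale',np.hypot(*A[:,0]))
yaw=np.arctan2(A[1,0],A[0,0]); c=C[:,:2].mean(0); print('yaw',yaw,'c',c)
W=lambda x,y:c+np.array([[np.cos(yaw),-np.sin(yaw)],[np.sin(yaw),np.cos(yaw)]])@[x,y]
print('pivot',W(-80,-90),'knob exp',W(-80,-90-29),'knob meas',pt(d,368,173,235),pt(d,368,173))
h=[pt(d,u,v,134) for u,v in[(300.5,225),(340,230)]]; print('handle',h,sum(h)/2)
hm=(sum(h)/2)[:2]-c; print('handle local',hm@[np.cos(yaw),np.sin(yaw)],hm@[-np.sin(yaw),np.cos(yaw)])
print('jar',pt(d,286,120,75+170),'tape',pt(d,339,133,230))
E
```

```text
[[ 869.  185.  170.]
 [ 825. -210.  170.]
 [ 583. -184.  170.]
 [ 627.  213.  170.]]
169.82629454092296 7848 ((729.031982421875, 2.763580322265625), (400.1522521972656, 246.1877899169922), 83.4592056274414) [[584.0, -182.0], [829.0, -210.0], [874.0, 188.0], [630.0, 216.0]]Traceback (most recent call last):
  File "<stdin>", line 13, in <module>
cv2.error: OpenCV(4.12.0) /io/opencv/modules/calib3d/src/ptsetreg.cpp:1108: error: (-215:Assertion failed) count >= 0 && to.checkVector(2) == count in function 'estimateAffinePartial2D'
```

```bash
python3 - <<'E'
from h import *
d=load('top0')
C=np.array([pt(d,u,v,170) for u,v in [(274.3,95),(402,112),(392,190),(262.5,172.5)]])[:,:2]
yaw=-np.radians(90-83.46); X=np.array([np.cos(yaw),np.sin(yaw)]);Y=np.array([-X[1],X[0]])
mid=np.array([729,2.8])*.6+C.mean(0)*.4
print(mid,'yaw',yaw)
c=mid+X*(123-130)
W=lambda x,y:c+X*x+Y*y
print('c',c,'pivot',W(-80,-90),'knob exp',W(-80,-119),W(-80,-61),'knob meas',pt(d,368,173,235),pt(d,368,173))
loc=lambda p:((p[:2]-c)@X,(p[:2]-c)@Y)
print('knob loc',loc(pt(d,368,173,235)))
h=[pt(d,u,v,134) for u,v in[(300.5,225),(340,230)]]; hm=sum(h)/2; print('handle',hm,loc(hm))
fr=[pt(d,255+u/4,90+v/4,156) for u,v in[(18,453),(522,525),(18,470),(520,541)]];print('front',[loc(f) for f in fr])
print('plate',[loc(pt(d,255+u/4,90+v/4,170)) for u,v in[(383,310),(473,322),(468,364),(379,352)]])
print('jar',loc(pt(d,286,120,245)),'tape',loc(pt(d,339,133,230)))
s=load('side0'); s2=cv2.imread('pics/side0.png')[150:230,320:420]; cv2.imwrite('pics/sc0.png',cv2.resize(s2,None,fx=7,fy=7,interpolation=cv2.INTER_CUBIC))
q=np.array(s['rotation']); R=Rot.from_quat(np.r_[q[1:],q[0]]).as_matrix()
for n,p in [('knobL',[*W(-80,-119),235]),('knobR',[*W(-80,-61),235]),('pivot',[*W(-80,-90),182])]:
  a=R.T@(np.array(p)-s['eye']); print(n,s['mtx'][:2]@(a/a[2]))
E
```

```text
[727.6957911   2.0755246] yaw -0.11414453308042927
c [720.74134303   2.87280241] pivot [631.01122169 -77.42978363] knob exp [ 627.70821362 -106.24106853] [634.31422976 -48.61849873] knob meas [ 624.51779123 -104.46409267  235.        ] [ 623.39287643 -103.78332948  243.41889715]
knob loc (np.float64(-83.37205289194458), np.float64(-117.59796666623299))
handle [463.42516023  32.46803264 134.        ] (np.float64(-259.01252195187027), np.float64(0.0951441495068397))
front [(np.float64(-211.48135917679588), np.float64(195.48830334111153)), (np.float64(-212.14066609239154), np.float64(-195.83710964799965)), (np.float64(-224.45476727266825), np.float64(193.53275316223082)), (np.float64(-224.49504325678816), np.float64(-195.94416494257538))]
plate [(np.float64(-64.68998463023654), np.float64(-67.36394956533654)), (np.float64(-64.30708304529202), np.float64(-136.6627839349407)), (np.float64(-96.78477091096445), np.float64(-137.21031605827903)), (np.float64(-97.09384601041724), np.float64(-68.76312075797229))]
jar (np.float64(35.98502068787816), np.float64(140.22988287649363)) tape (np.float64(22.6559230982639), np.float64(-17.73792985342137))
knobL [364.38598954 180.47490744]
knobR [350.47253154 171.78343556]
pivot [356.88794477 192.8767008 ]
```

View pics/sc0.png

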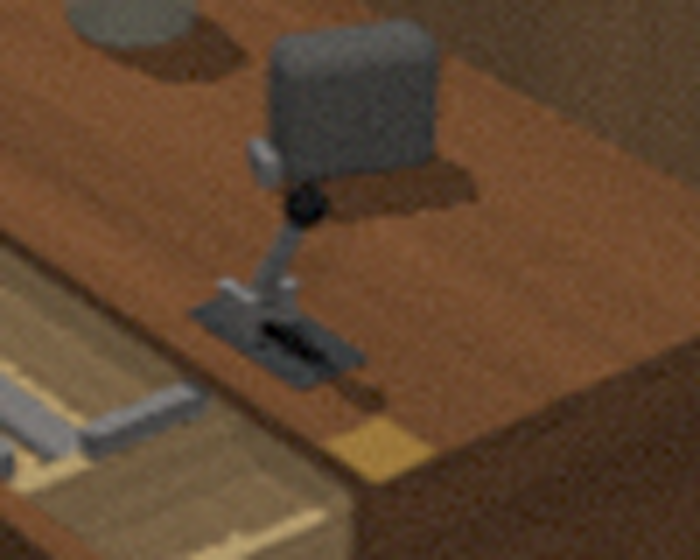

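Request:
{"method": "step_arm", "body": {"motion": [[-1, [0, 0, 0.09], 0.05], [-1, [0, 0, 0.18], 0.11], [-1, [0.3, -0.6, 0.18], 0.11], [-1, [0.3, -0.6, 0.18], 0.11], [-1, [0.3, -0.6, 0.18], 0.11], [-1, [0.3, -0.6, 0.18], 0.11], [-1, [0.3, -0.6, 0.18], 0.11], [-1, [0.3, -0.6, 0.18], 0.11]]}}

```text
time: 1.1
position: [446.7, 222.1, 330.4]
eef_rot: [-0.0, 0.058, 0.998, 0.0]
contact_force: [1.2, 1.4, -0.6]
gripper_width: 0.173
gripper_force: 0.0
```

Request:
{"method": "step_arm", "body": {"motion": [[-1, [0.28, -0.6, 0], 0], [-1, [0.28, -0.6, 0], 0], [-1, [0.28, -0.6, 0], 0], [-1, [0.28, -0.6, 0], 0], [-1, [0.28, -0.6, 0], 0], [-1, [0.28, -0.6, 0], 0], [-1, [0.28, -0.6, 0], 0], [-1, [0.28, -0.6, 0], 0]]}}

```text
time: 2.1
position: [614.0, -137.9, 329.6]
eef_rot: [-0.001, 0.06, 0.998, -0.001]
contact_force: [-0.1, -0.3, -0.3]
gripper_width: 0.007
gripper_force: 0.0
```

Request:
{"method": "step_arm", "body": {"motion": [[-1, [0.01, -0.03, 0], 0], [-1, [0.01, -0.03, -0.06], 0], [-1, [0.01, -0.03, -0.12], 0], [-1, [0.01, -0.03, -0.18], 0], [-1, [0.01, -0.03, -0.18], 0]]}}

```text
time: 2.72
position: [618.9, -153.0, 220.3]
eef_rot: [-0.002, 0.058, 0.998, 0.0]
contact_force: [0.5, -0.4, 0.7]
gripper_width: 0.01
gripper_force: 0.0
```

```bash
python3 - <<'E'
from h import *
grab('side','s1');grab('top','t1')
s=cv2.imread('pics/s1.png')[100:260,290:450];t=cv2.imread('pics/t1.png')[90:250,280:440]
cv2.imwrite('pics/v1.png',cv2.resize(np.hstack([s,t]),(800,400),interpolation=cv2.INTER_CUBIC)); print(manip.get_obs()['position'])
E
```

```text
[ 620.62239462 -153.83267679  224.000798  ]
```

View pics/v1.png

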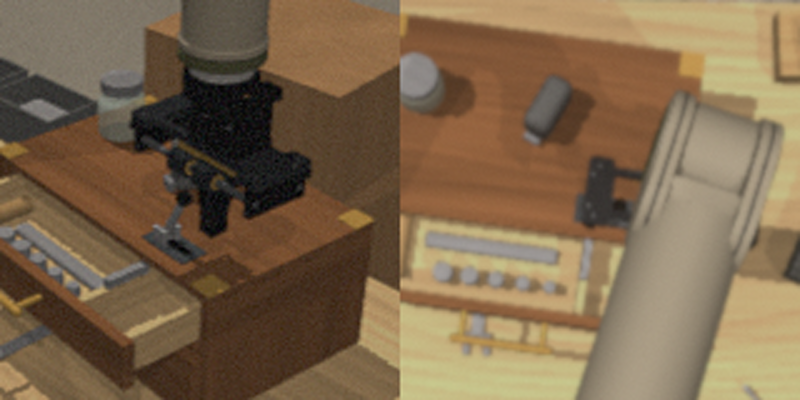

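The closed gripper is just right of the knob, at the knob's depth in x, and clear of the tape and jar. Now I push left.

Request:
{"method": "step_arm", "body": {"motion": [[-1, [0.003, 0.025, 0], 0], [-1, [0.006, 0.05, 0], 0], [-1, [0.009, 0.07, 0], 0], [-1, [0.01, 0.085, 0], 0], [-1, [0.0115, 0.1, 0], 0], [-1, [0.013, 0.11, 0], 0], [-1, [0.0135, 0.118, 0], 0], [-1, [0.0135, 0.118, 0], 0]]}}

```text
time: 3.82
position: [628.2, -82.6, 222.4]
eef_rot: [-0.0, 0.058, 0.998, 0.0]
contact_force: [-0.4, -0.0, 0.5]
gripper_width: 0.005
gripper_force: 0.0
```

```bash
python3 - <<'E'
from h import *
o=manip.get_obs();print(o['position'],o['contact_force'])
E
```

```text
[628.23449747 -82.5702515  222.37024592] [-0.44846059 -0.02227678  0.46422658]
```

Request:
{"method": "step_arm", "body": {"motion": [[-1, [0.0005, 0.006, 0], 0], [-1, [0.001, 0.011, 0], 0], [-1, [0.0015, 0.016, 0], 0], [-1, [0.0015, 0.016, 0], 0]]}}

```text
time: 4.32
position: [629.2, -73.0, 222.5]
eef_rot: [-0.0, 0.058, 0.998, 0.0]
contact_force: [0.6, -0.8, -0.1]
gripper_width: 0.003
gripper_force: 0.1
```

Request:
{"method": "step_arm", "body": {"motion": [[-1, [0.0005, 0.005, 0], 0], [-1, [0.001, 0.009, 0], 0], [-1, [0.001, 0.012, 0], 0], [-1, [0.001, 0.012, 0], 0]]}}

```text
time: 4.82
position: [629.6, -68.4, 222.7]
eef_rot: [0.0, 0.059, 0.998, -0.001]
contact_force: [-0.6, -7.1, -0.0]
gripper_width: 0.005
gripper_force: 3.0
```

```bash
python3 - <<'E'
from h import *
o=manip.get_obs();print(o['position'],o['contact_force'])
grab('side','s2');s=cv2.imread('pics/s2.png')[140:240,300:420]
cv2.imwrite('pics/v2.png',cv2.resize(s,(720,600),interpolation=cv2.INTER_CUBIC))
E
```

```text
[629.60659223 -68.43673928 222.65342886] [-0.59283967 -7.13604464 -0.02421616]
```

View pics/v2.png

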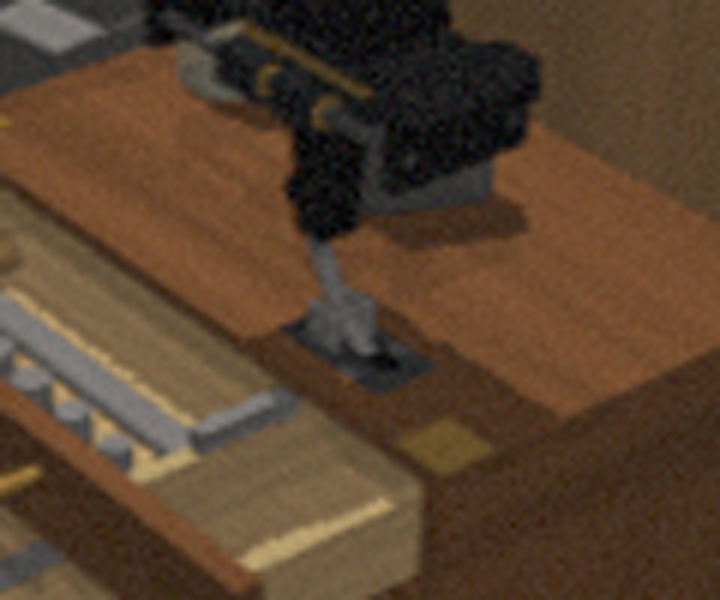

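The lever now leans left against its stop, with a 7 N reaction. Next I back off, lift and go in front of the handle.

Request:
{"method": "step_arm", "body": {"motion": [[-1, [-0.006, -0.05, 0], 0], [-1, [-0.006, -0.05, 0.09], 0], [-1, [-0.006, -0.05, 0.18], 0], [-1, [-0.1, 0.02, 0.18], 0], [-1, [-0.19, 0.08, 0.18], 0], [-1, [-0.27, 0.13, 0.18], 0], [-1, [-0.335, 0.17, 0.18], 0], [-1, [-0.335, 0.17, 0.18], 0]]}}

```text
time: 5.88
position: [426.8, 38.2, 331.4]
eef_rot: [0.001, 0.056, 0.998, 0.001]
contact_force: [-0.2, -0.8, 0.6]
gripper_width: 0.005
gripper_force: 0.0
```

```bash
python3 - <<'E'
from h import *
o=manip.get_obs();print(o['position'],o['contact_force'],o['joints'])
E
```

```text
[426.82412903  38.15797908 331.42457494] [-0.22276291 -0.8021661   0.63442744] [-0.56060558 -0.17434495  0.31870218  1.76804068  0.05257848  1.53725713
  1.21147117]
```

Request:
{"method": "step_arm", "body": {"motion": [[-1, [0, 0, -0.08], 0], [-1, [0, 0, -0.16], 0], [-1, [0, 0, -0.24], 0], [-1, [0, 0, -0.3], 0], [-1, [0, 0, -0.35], 0], [-1, [0, 0, -0.35], 0]]}}

```text
time: 6.62
position: [427.9, 35.1, 119.1]
eef_rot: [-0.002, 0.058, 0.998, -0.001]
contact_force: [0.8, -0.2, 0.2]
gripper_width: 0.002
gripper_force: 0.0
```

```bash
python3 - <<'E'
from h import *
grab('side','s3');grab('top','t3')
o=manip.get_obs();print(o['position'],o['contact_force'],o['joints'])
s=cv2.imread('pics/s3.png')[110:270,230:390];t=cv2.imread('pics/t3.png')[120:280,250:410]
cv2.imwrite('pics/v3.png',cv2.resize(np.hstack([s,t]),(800,400),interpolation=cv2.INTER_CUBIC))
E
```

```text
[429.53396584  35.55766305 121.48140794] [-0.85906627 -0.72201751  0.98686101] [-0.54669606 -0.02457329  0.35692405  2.08959796  0.00983905  1.07442397
  1.25941864]
```

View pics/v3.png

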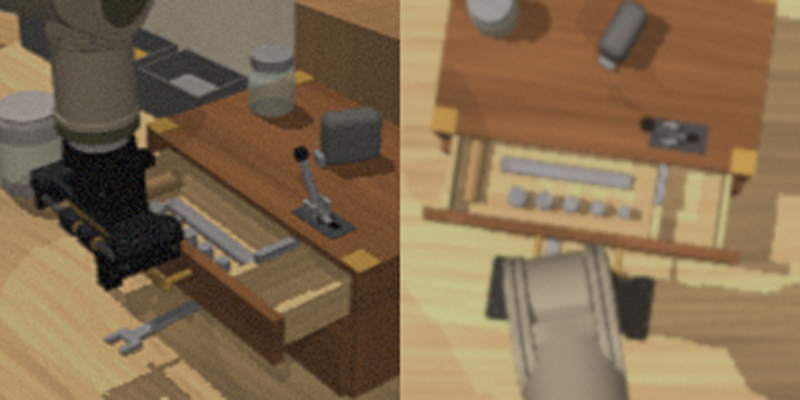

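The gripper stands just in front of the handle's middle and the lever is over to the left. I push along the chest's x at about 40 mm/s.

Request:
{"method": "step_arm", "body": {"motion": [[-1, [0.008, -0.001, 0], 0], [-1, [0.016, -0.002, 0], 0], [-1, [0.024, -0.003, 0], 0], [-1, [0.032, -0.004, 0], 0], [-1, [0.04, -0.005, 0], 0], [-1, [0.048, -0.0055, 0], 0], [-1, [0.056, -0.0065, 0], 0], [-1, [0.064, -0.0075, 0], 0]]}}

```text
time: 7.72
position: [467.4, 31.2, 120.5]
eef_rot: [-0.0, 0.058, 0.998, 0.0]
contact_force: [-1.6, -0.3, 0.6]
gripper_width: 0.002
gripper_force: 0.8
```

Request:
{"method": "step_arm", "body": {"motion": [[-1, [0.008, -0.001, 0], 0], [-1, [0.016, -0.002, 0], 0], [-1, [0.024, -0.003, 0], 0], [-1, [0.032, -0.004, 0], 0], [-1, [0.04, -0.005, 0], 0], [-1, [0.048, -0.0055, 0], 0], [-1, [0.056, -0.0065, 0], 0], [-1, [0.064, -0.0075, 0], 0]]}}

```text
time: 8.72
position: [505.9, 26.7, 120.5]
eef_rot: [-0.0, 0.058, 0.998, 0.0]
contact_force: [-1.2, -0.1, 0.4]
gripper_width: 0.003
gripper_force: 0.8
```

Request:
{"method": "step_arm", "body": {"motion": [[-1, [0.007, -0.001, 0], 0], [-1, [0.014, -0.0015, 0], 0], [-1, [0.02, -0.0025, 0], 0], [-1, [0.025, -0.003, 0], 0], [-1, [0.029, -0.0035, 0], 0], [-1, [0.032, -0.0037, 0], 0], [-1, [0.034, -0.004, 0], 0], [-1, [0.036, -0.0042, 0], 0]]}}

```text
time: 9.72
position: [526.7, 24.3, 120.5]
eef_rot: [-0.001, 0.058, 0.998, 0.0]
contact_force: [-5.0, 0.9, 2.7]
gripper_width: 0.008
gripper_force: 2.9
```

Request:
{"method": "step_arm", "body": {"motion": [[-1, [0.002, -0.0002, 0], 0], [-1, [0.004, -0.0004, 0], 0], [-1, [0.006, -0.0007, 0], 0], [-1, [0.008, -0.0009, 0], 0]]}}

```text
time: 10.22
position: [531.9, 23.7, 120.6]
eef_rot: [-0.0, 0.058, 0.998, 0.0]
contact_force: [-3.1, -0.2, 1.4]
gripper_width: 0.009
gripper_force: 1.4
```

Request:
{"method": "step_arm", "body": {"motion": [[-1, [0.002, -0.0002, 0], 0], [-1, [0.004, -0.0004, 0], 0], [-1, [0.006, -0.0007, 0], 0], [-1, [0.008, -0.0009, 0], 0]]}}

```text
time: 10.72
position: [537.0, 23.1, 120.7]
eef_rot: [0.0, 0.058, 0.998, 0.0]
contact_force: [-0.5, 0.1, 0.3]
gripper_width: 0.007
gripper_force: 0.0
```

Request:
{"method": "step_arm", "body": {"motion": [[-1, [0.002, -0.0002, 0], 0], [-1, [0.004, -0.0004, 0], 0], [-1, [0.006, -0.0007, 0], 0], [-1, [0.006, -0.0007, 0], 0]]}}

```text
time: 11.22
position: [539.7, 22.9, 120.4]
eef_rot: [-0.001, 0.058, 0.998, 0.0]
contact_force: [-4.9, 0.3, 3.2]
gripper_width: 0.004
gripper_force: 2.5
```

The catch was passed (force fell to zero) and the drawer is against its stop, with the position matching home. Next I back off and go to the lever's left side.

Request:
{"method": "step_arm", "body": {"motion": [[-1, [-0.03, 0.003, 0], 0], [-1, [-0.06, 0.007, 0.02], 0], [-1, [-0.06, 0.007, 0.11], 0], [-1, [-0.06, 0.007, 0.21], 0], [-1, [-0.06, 0.007, 0.3], 0], [-1, [-0.03, 0, 0.35], 0], [-1, [0.06, -0.02, 0.35], 0], [-1, [0.15, -0.04, 0.35], 0]]}}

```text
time: 12.22
position: [632.3, -1.1, 331.6]
eef_rot: [0.001, 0.057, 0.998, 0.0]
contact_force: [0.8, 0.7, 0.7]
gripper_width: 0.0
gripper_force: 0.0
```

```bash
python3 - <<'E'
from h import *
o=manip.get_obs();print(o['position'],o['contact_force'])
grab('side','s4');s=cv2.imread('pics/s4.png')[100:250,250:450]
cv2.imwrite('pics/v4.png',cv2.resize(s,(800,600),interpolation=cv2.INTER_CUBIC))
E
```

```text
[632.26743697  -1.13809368 331.58895806] [0.78669351 0.66549398 0.7077919 ]
```

View pics/v4.png

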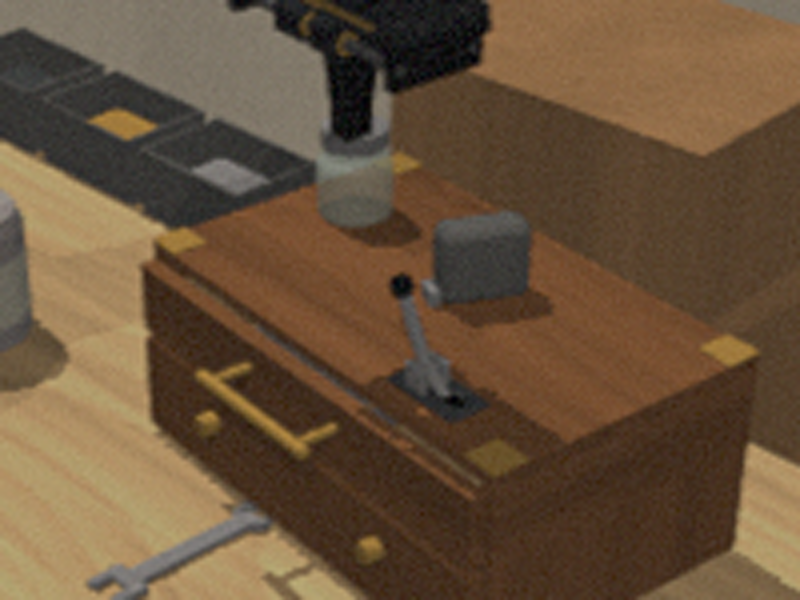

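The drawer is flush and the lever is free, leaning left. The gripper hangs left of the knob. I go down beside it and swing it right.

Request:
{"method": "step_arm", "body": {"motion": [[-1, [0.01, 0, -0.04], 0], [-1, [0.01, 0, -0.1], 0], [-1, [0.01, 0, -0.15], 0], [-1, [0.01, 0, -0.183], 0], [-1, [0.01, 0, -0.183], 0], [-1, [0.008, -0.02, -0.183], 0], [-1, [0.005, -0.04, -0.183], 0], [-1, [0.003, -0.06, -0.183], 0]]}}

```text
time: 13.28
position: [632.5, -38.3, 221.8]
eef_rot: [0.001, 0.058, 0.998, 0.0]
contact_force: [0.2, 2.5, 1.8]
gripper_width: 0.001
gripper_force: 1.0
```

Request:
{"method": "step_arm", "body": {"motion": [[-1, [-0.002, -0.02, 0], 0], [-1, [-0.0045, -0.04, 0], 0], [-1, [-0.007, -0.06, 0], 0], [-1, [-0.008, -0.07, 0], 0], [-1, [-0.008, -0.07, 0], 0]]}}

```text
time: 13.9
position: [627.1, -80.0, 220.6]
eef_rot: [-0.0, 0.059, 0.998, -0.0]
contact_force: [-0.6, 0.2, 0.2]
gripper_width: 0.003
gripper_force: 0.0
```

Request:
{"method": "step_arm", "body": {"motion": [[-1, [-0.001, -0.005, 0], 0], [-1, [-0.001, -0.01, 0], 0], [-1, [-0.0015, -0.013, 0], 0], [-1, [-0.0015, -0.013, 0], 0]]}}

```text
time: 14.4
position: [626.7, -85.4, 220.7]
eef_rot: [-0.0, 0.057, 0.998, 0.001]
contact_force: [-0.5, 6.1, 0.2]
gripper_width: 0.006
gripper_force: 2.3
```

Request:
{"method": "step_arm", "body": {"motion": [[-1, [0, -0.003, 0], 0], [-1, [-0.0005, -0.005, 0], 0], [-1, [-0.0005, -0.005, 0], 0]]}}

```text
time: 14.78
position: [626.7, -86.0, 220.6]
eef_rot: [-0.0, 0.056, 0.998, 0.002]
contact_force: [0.6, 11.2, 0.2]
gripper_width: 0.006
gripper_force: 4.9
```

Request:
{"method": "step_arm", "body": {"motion": [[-1, [0.005, 0.05, 0], 0], [-1, [0.005, 0.05, 0.08], 0], [-1, [0.005, 0.05, 0.18], 0], [-1, [-0.05, 0.14, 0.2], 0], [-1, [-0.1, 0.24, 0.2], 0], [-1, [-0.15, 0.33, 0.2], 0], [-1, [-0.15, 0.33, 0.2], 0], [-1, [-0.15, 0.33, 0.2], 0]]}}

```text
time: 15.78
position: [536.2, 107.6, 341.0]
eef_rot: [0.0, 0.058, 0.998, -0.0]
contact_force: [0.8, -0.8, 0.7]
gripper_width: 0.003
gripper_force: 0.0
```

```bash
python3 - <<'E'
from h import *
o=manip.get_obs();print(o['position'],o['contact_force'])
grab('side','s5');s=cv2.imread('pics/s5.png')[100:250,250:450]
cv2.imwrite('pics/v5.png',cv2.resize(s,(800,600),interpolation=cv2.INTER_CUBIC))
E
```

```text
[536.22873733 107.6091105  340.98642338] [ 0.84093558 -0.84562387  0.69789636]
```

View pics/v5.png

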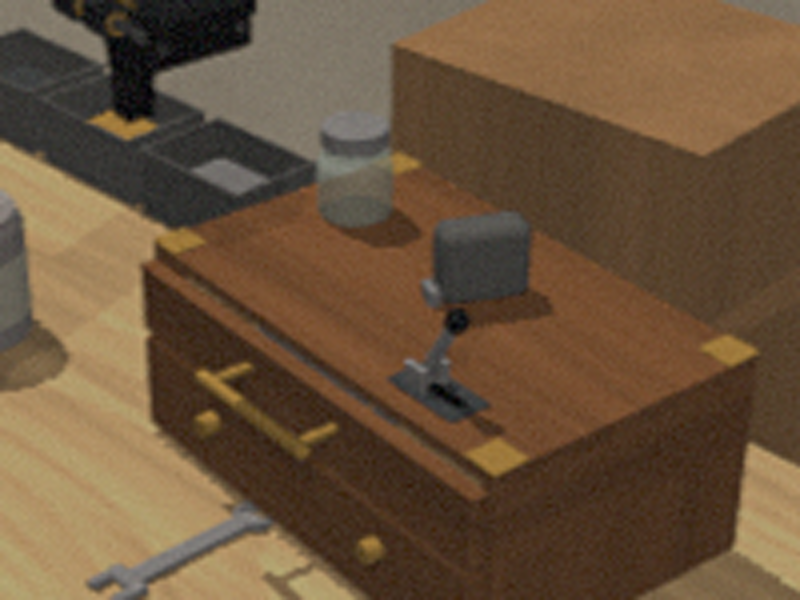

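The knob is at (364,180), its original locked position. The drawer is flush, the tape and jar haven't moved, and the arm is clear.

```bash
python3 -c "
from plant import job
print(job.hand_in())"
```

```text
the job is handed in; nothing more can be done
None
```

I freed the lever, pushed the drawer slowly home past its catch, swung the lever back to its locked stop, and handed the job in at about 16 s; I moved none of the loose things, but no verdict came back.

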